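# Dispense one sample puck and slide it into the reader's pocket

## Task

Press the dispenser's plunger all the way down once so that a single sample puck comes out, and let the plunger spring back up. Then nudge that puck along the bench, flat and without picking it up, until it sits fully home against the stop in either pocket of the puck reader's guide. Leave the other pucks in the magazine and everything else on the bench where it is.

Things in the scene. Friction and masses are not known exactly. Their poses are not given: they have to be found in the camera images.
- dispenser: Puck dispenser, fixed to the black bench, grey and beige, 120 mm long, 46 mm wide (70 over its 5 mm high foot flanges). Origin on the bench under its magazine's axis; +x is the way it ejects, +z up. The magazine is an open-topped well 46 x 46 mm, 40 mm high, its clear front wall ending at x = +23 mm with a gate at its foot; the closed housing behind it reaches x = -97 mm, 46 mm high.
- outfeed (a point): Point in front of the dispenser (its x = +65 mm, y = 0, 5 mm up) where the centre of the lowest puck ends after a full press, to about 5 mm (up to 20 mm farther after a fast press). A blade slides it there along the bench and draws back in when the plunger rises; the next puck then drops. A second press would eject a second puck.
- plunger (a joint): how far the dispenser's plunger is pressed down, m: 0 up, 0.020 fully down. Straight down, spring-loaded: about 2 N at first, 5 N at the bottom; it rises by itself when let go. It drives the blade 3.3 times as far.
- plunger_top (a point): centre of the top of the plunger's flat round black cap, 36 mm across, 82 mm above the bench when up, 62 mm when fully down; it lies at x = -60 mm, y = 0 of the dispenser.
- puck_first_center (a point): centre of the lowest puck in the magazine, the one that comes out first: a loose white plastic disc 32 mm across, 10 mm thick, lying flat on the bench (centre 5 mm high), 11 to 18 g. It slides.
- puck_second_center (a point): centre of the second puck, same shape, lying on the first; it drops to the bench after the press and must stay in the magazine
- puck_third_center (a point): centre of the third puck, same shape, on top of the second; must stay in the magazine
- reader: Compact beige puck reader, fixed, left or right of the dispenser. Origin on the bench at the centre of its low aluminium guide, H-shaped from above: 60 mm along x, 56 mm along y, 12 mm high: rails with inner faces at x = +-20 mm, and between them a stop wall with faces at y = +-6 mm. The reader's case is at x = +30 to +120 mm, 84 mm wide, up to 46 mm high, farther from the robot than the guide.
- pocket_left (a point): where a puck's centre is when fully home in the pocket that opens to the reader's +y (x = 0, y = +22 mm, 5 mm up). A pocket is 40 mm wide and 22 mm deep, the bench is its floor; a puck fully home sticks 10 mm out of its mouth
- pocket_right (a point): the same for the pocket that opens to the reader's -y (x = 0, y = -22 mm, 5 mm up)
- tube_rack: loose orange tube rack, 100 x 70 mm, 55 mm high with its blue-capped tubes; origin on the bench 40 mm from its centre. Not part of the job: leave it alone.
- jar_near: loose small white-capped jar, 32 mm wide, 40 mm high, standing beyond the dispenser's mouth; origin under its centre. Not part of the job: leave it alone.
- vial_left: loose amber vial, 28 mm wide, 50 mm high, on the robot's left; origin under its centre. Not part of the job: leave it alone.
- vial_right: loose amber vial, 28 mm wide, 50 mm high, on the robot's right; origin under its centre. Not part of the job: leave it alone.
- reagent: loose amber bottle, 70 mm wide, 150 mm high; origin under its centre. Not part of the job: leave it alone.
- tip_box: loose white box with a blue lid, 85 x 120 mm, 65 mm high; origin under its centre. Not part of the job: leave it alone.
- beaker: loose glass beaker, 66 mm wide, 75 mm high; origin under its centre. Not part of the job: leave it alone.
- wrench: loose steel wrench lying flat on the bench; origin under it. Not part of the job: leave it alone.
Not all that is in view belongs to the job. What is meant by the dispenser is not yellow, and is the smaller of those in its own colour.

How it is judged:
By the outcome, as a careful person would: the job done as asked, in the order asked, and still so for the second after the job is handed in, with the robot touching nothing.
It also fails if it takes over 59 s, if anything falls off the work surface, if the arm or the gripper's body presses on something with over 40 N, if the wrist force passes 120 N, or if a joint passes its speed limit or range.

## Robot

A 6-joint arm with a two-finger parallel gripper is mounted at the origin on the work surface. World frame = base frame: x ahead of the robot, y to its left, z up, the work surface at z = 0. Lengths are in m, angles in rad, forces in N, time in s.
With the tool pointing down it reaches from about 0.25 to 0.725 m from the base axis. Payload 4 kg.
Tool frame: the origin (TCP) lies where the fingers leave the gripper's body, on its centre line; the fingertips stand 73 mm ahead of it and the grasp point (between the pads) lies 54 mm ahead of it (bot.tips_ahead is the z of the fingertips in the tool frame, in m); z points along the fingers, y is the direction in which the jaws open and shut (so a half turn about z gives the same grasp; the last joint's range is limited). The gripper opens to 85 mm and grips with 20 to 120 N. Pads are 22 mm wide; open, the fingers measure 114 mm over their backs; the gripper's body (76 mm by 85 mm) begins 54 mm behind the grasp point. The pads swing forward as they close: fully open they stand 13 mm farther back than shut.
Start: joints at [1.181, 0.241, 0.005, 1.335, 0, 1.571], TCP at [0.19, 0.462, 0.304] pointing down, gripper open.
Joint ranges: [-2.72, 2.72], [-1.05, 1.87], [-1.09, 1.28], [-1.99, 2.15], [-1.42, 1.44], [-3.14, 3.14]. Speed limits (rad/s): [2.79, 2.79, 3.14, 3.14, 3.14, 3.14].

## Interface

Orientations are given as a unit quaternion [x, y, z, w].
In Python, from workcell import readout, camera, get_calibration, order, bot gives the robot as it stands.
- The arm moves only by the tool send_rows, never from a script. Its argument "moves" is a list of rows, each a list of 3 entries, a list of its own where there are three numbers: the shift along the tool's x, y, z in mm, then the turn, a rotation vector about the tool's x, y, z in rad, then the finger opening in mm, from 0 to 85.4. In form: [[[dx, dy, dz], [ax, ay, az], grip], ...]. A call has 1 to 12 rows; each row is the pose to reach, as a shift and turn from the pose measured when the call began, along the tool's axes at that moment; what a row does not reach only later rows make up. A row lasts 1/12 s, in which the tool goes at most 41.7 mm and 7.16 degrees, less where a joint would pass 70% of its speed; a pose out of reach is approached as far as the arm can. A call with a gripper value outside its range is refused whole. The fingers move at their own pace and stop on an object; the grip force is fixed at half the most. Time passes only in rows, so rows that repeat a pose let the fingers close. It gives the time, the measured TCP pose, the force and the opening at its end, in the units of the state.
- readout.get_obs(): the state, without advancing time (a new reading comes with each control period).
- camera(name): name is "scene" or "top" or "wrist"; returns the picture (400x640x3 uint8, red, green, blue); there is no depth.
- get_calibration(name): a dict with "fx", "fy", "cx", "cy" (pixels), "k1" (the pictures are not rectified: a ray, as slopes to the right and down, at radius r is drawn at 1 + k1 r^2 times it, then the intrinsics apply), "R" (3x3) and "t" (3): a world point X has camera coordinates R X + t. Camera axes: x right, y down, z forward; pixel columns grow to the right and rows downward; lengths in m; the calibration is good to about 2 mm. A picture is of the moment at which its call begins: read the wrist's pose just before it. get_calibration takes no time and is no camera call; for the wrist camera it gives the pose at the moment of the call.
- order.job_done(): hands the job in, once; it reports no verdict.
The state is a dict: "clock": time; "joint_pos": joint angles; "joint_vel": joint speeds; "tau": joint torques, N m; "eef_pos": TCP position; "tool_rot": TCP orientation; "ft_force": force on the tool from outside, world axes, zero at the start; "ft_torque": the same for the moment, N m; "grip_width": finger opening in m.
Only numpy, scipy, OpenCV 4.12 (cv2) and the standard library are available. Lean on these libraries where they do the work, as an engineer would, in place of code of your own. Each camera call takes 0.05 s, during which the arm holds its last target. There are 200 camera calls.

## Working session

There is one attempt and no reset: what is moved stays moved. The work goes in short steps, Python scripts to look and compute and a tool call to move; the robot and the scene stay as the last step left them, time stands still between calls to the robot, and variables do not carry over. Pictures are saved under pics/ and viewed, about 8 in all and at most 12, crops included, and the job is handed in when it is done.

Besides the shell and the picture viewer there is one more tool, called after "Emit:" as a command line: name --argument value ..., lists and objects as JSON in quotes. send_rows: Moves the arm, as the interface text tells. Its arguments: {"type":"object","properties":{"moves":{"type":"array","items":{"type":"array"}}},"required":["moves"]}

```bash
mkdir -p pics; cat > h.py <<'E'
import numpy as np, cv2, sys
from workcell import readout, camera, get_calibration, order, bot
def shot(name,fn):
    c=get_calibration(name); im=camera(name)[:,:,::-1].copy()
    cv2.imwrite(f'pics/{fn}.png',im); np.save(f'pics/{fn}.npy',c,allow_pickle=True); return im,c
def load(fn): return cv2.imread(f'pics/{fn}.png'), np.load(f'pics/{fn}.npy',allow_pickle=True).item()
def ray(c,uv):
    uv=np.atleast_2d(np.float64(uv)); d=(uv-[c['cx'],c['cy']])/[c['fx'],c['fy']]
    s=d.copy()
    for _ in range(30): s=d/(1+c['k1']*(s**2).sum(1,keepdims=True))
    R=np.array(c['R']);t=np.array(c['t'])
    return -R.T@t, np.c_[s,np.ones(len(s))]@R
def onz(c,uv,z):
    o,d=ray(c,uv); return o+d*((z-o[2])/d[:,2])[:,None]
def proj(c,X):
    p=np.atleast_2d(X)@np.array(c['R']).T+np.array(c['t']); s=p[:,:2]/p[:,2:]
    s=s*(1+c['k1']*(s**2).sum(1,keepdims=True)); return s*[c['fx'],c['fy']]+[c['cx'],c['cy']]
E
python3 - <<'E'
from h import *
a,c=shot('scene','s0');b,d=shot('top','t0')
for k in (c,d): print({q:np.round(v,3).tolist() for q,v in k.items()})
print(readout.get_obs())
E
```

```text
{'fx': 454.009, 'fy': 454.009, 'cx': 322.931, 'cy': 197.783, 'k1': -0.043, 'R': [[0.679, 0.734, 0.01], [0.432, -0.388, -0.814], [-0.594, 0.557, -0.581]], 't': [-0.333, -0.185, 1.577]}
{'fx': 425.738, 'fy': 425.738, 'cx': 323.789, 'cy': 206.56, 'k1': -0.007, 'R': [[-0.011, -1.0, -0.011], [-0.983, 0.013, -0.182], [0.182, 0.009, -0.983]], 't': [0.002, 0.528, 1.041]}
{'clock': 0.1, 'joint_pos': array([1.18096516e+00, 2.41345995e-01, 3.92274291e-03, 1.33522890e+00,
       3.82979942e-05, 1.57078541e+00]), 'joint_vel': array([ 0.00099237, -0.00164324,  0.00398119, -0.00129244, -0.00308987,
       -0.00045645]), 'tau': array([-7.43906894e-04, -3.73137724e+01,  2.53010505e+01,  1.08134549e-02,
       -8.32960768e-05,  1.33496354e-05]), 'eef_pos': array([0.18985153, 0.46210927, 0.30312204]), 'tool_rot': array([ 1.93678300e-01,  9.81064654e-01, -9.06632900e-04, -1.98513123e-04]), 'ft_force': array([ 0.38853195, -1.14135102, -0.12618717]), 'ft_torque': array([ 0.02573843, -0.01416247, -0.03056879]), 'grip_width': 0.08483741202959065}
```

View pics/t0.png

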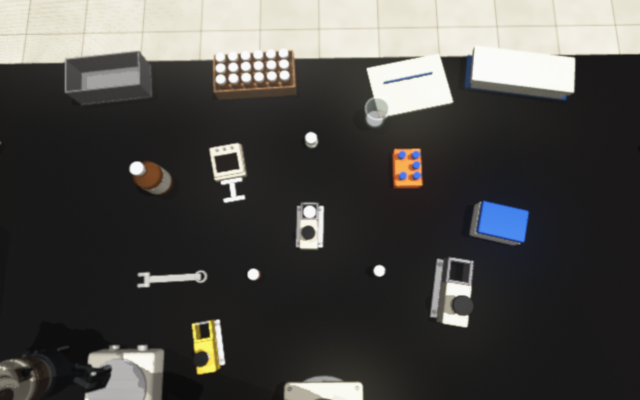

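View pics/s0.png

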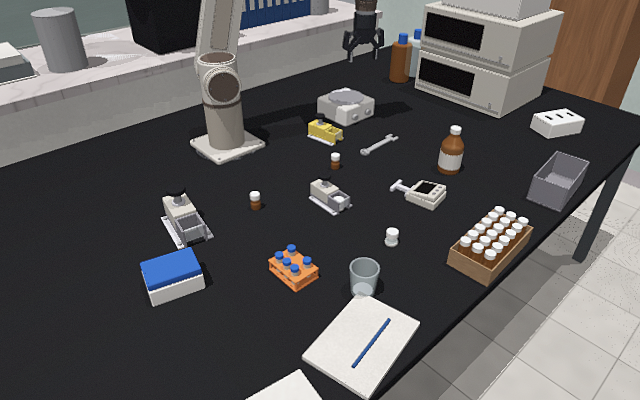

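Top view: the dispenser candidates are yellow (207,347), large grey/beige (455,293) and small grey/beige (310,226). The last fits the description: not yellow, and the smaller of its colour. The reader is at (228,162), with its H guide at (233,190). One close crop to check.

```bash
python3 - <<'E'
from h import *
b,d=load('t0')
cr=cv2.resize(b[120:270,190:340],None,fx=4,fy=4,interpolation=cv2.INTER_CUBIC)
cv2.imwrite('pics/crop0.png',cr)
for n,uv,z in [('cap',(308,233),.082),('mag top front L',(301,205),.04),('puck3',(309.5,212),.03),('guide near',(234,199),.012),('guide far',(231,181),.012),('jar',(311,136),.04),('vialL',(253,273),.05),('big cap',(461,306),.082)]:
    print(n,onz(d,uv,z).round(4))
E
```

```text
cap [[0.4567 0.0343 0.082 ]]
mag top front L [[0.5348 0.0541 0.04  ]]
puck3 [[0.5178 0.0326 0.03  ]]
guide near [[0.5586 0.2343 0.012 ]]
guide far [[0.6081 0.2438 0.012 ]]
jar [[0.7214 0.0272 0.04  ]]
vialL [[0.3621 0.1732 0.05  ]]
big cap [[ 0.2781 -0.3278  0.082 ]]
```

View pics/crop0.png

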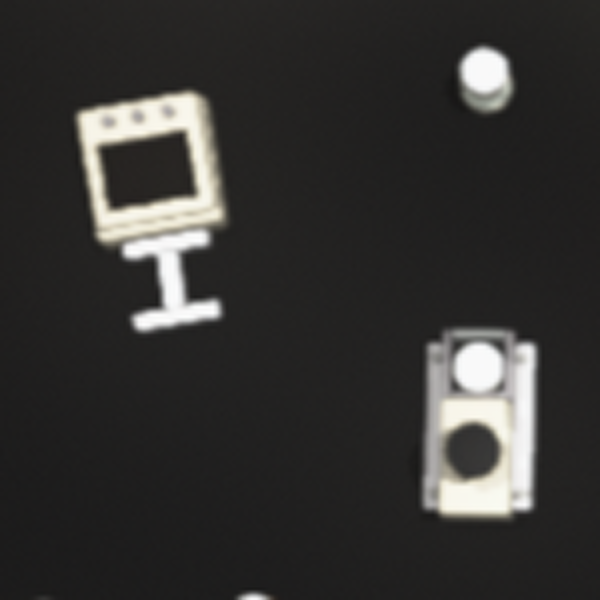

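The crop shows the small grey/beige dispenser: black cap at about (308,232.5), white puck on top in its well at (309.5,212), ejecting upward in the picture (+x). The H guide is rotated about 9°. The cap-to-magazine distance measures 61 mm, against 60 expected. Next: the guide pose, a scene cross-check and the first move.

```bash
cat >> h.py <<'E'
from scipy.spatial.transform import Rotation as Ro
def go(pos,yaw_y,tilt=0):
    """tool-frame shift (mm) and turn to reach TCP pos, pointing down with tool y at world angle yaw_y; tilt about tool y"""
    o=readout.get_obs(); R=Ro.from_quat(o['tool_rot'])
    y=np.array([np.cos(yaw_y),np.sin(yaw_y),0]); z=np.array([0,0,-1.]); T=Ro.from_matrix(np.c_[np.cross(y,z),y,z])*Ro.from_rotvec([0,tilt,0])
    print('t',o['clock'],'shift',(R.inv().apply(np.array(pos)-o['eef_pos'])*1000).round(1),'turn',(R.inv()*T).as_rotvec().round(3))
E
python3 - <<'E'
from h import *
b,d=load('t0');s,sc=load('s0')
print('scene proj cap,puck3',proj(sc,[[.457,.034,.082],[.518,.0326,.03]]).round(1))
g=cv2.cvtColor(b,cv2.COLOR_BGR2GRAY)
# guide: bright pixels in the box, hull -> min rect
m=np.zeros_like(g); m[176:206,215:250]=(g[176:206,215:250]>150)
hsv=cv2.cvtColor(b,cv2.COLOR_BGR2HSV); m&=(hsv[:,:,1]<25).astype(np.uint8)
n,l,st,ce=cv2.connectedComponentsWithStats(m); k=1+st[1:,4].argmax(); print(st[k],ce[k])
v,u=np.nonzero(l==k); P=onz(d,np.c_[u,v],.012)[:,:2]
r=cv2.minAreaRect(P.astype(np.float32)*1000); print('guide rect',r); print('mean',P.mean(0).round(4))
go((.457,.034,.20),0.155)
print(bot.tips_ahead)
E
```

```text
scene proj cap,puck3 [[324.  173.7]
 [338.2 198.3]]
[221 177  24  26 270] [232.33703704 189.13703704]
guide rect ((585.4078369140625, 239.5152587890625), (63.46010971069336, 56.697731018066406), 8.978479385375977)
mean [0.5857 0.2395]
t 0.1 shift [-409.8 -294.3  103.7] turn [-2.000e-03  1.000e-03  1.026e+00]
0.0726
```

Emit:
send_rows --moves '[[[-41, -29, 10], [0, 0, 0.1], 0], [[-82, -59, 20], [0, 0, 0.2], 0], [[-123, -88, 30], [0, 0, 0.3], 0], [[-164, -118, 40], [0, 0, 0.4], 0], [[-205, -147, 50], [0, 0, 0.5], 0], [[-246, -177, 60], [0, 0, 0.6], 0], [[-287, -206, 70], [0, 0, 0.7], 0], [[-328, -235, 80], [0, 0, 0.8], 0], [[-369, -265, 90], [0, 0, 0.92], 0], [[-410, -294, 104], [0, 0, 1.026], 0], [[-410, -294, 104], [0, 0, 1.026], 0], [[-410, -294, 104], [0, 0, 1.026], 0]]'

```text
clock: 1.1
eef_pos: [0.4496, 0.045, 0.2025]
tool_rot: [0.65, 0.76, -0.001, 0.0]
ft_force: [0.6, 0.9, -0.1]
grip_width: -0.0001
```

```bash
python3 - <<'E'
from h import *
o=readout.get_obs();print(o['clock'],o['eef_pos'],o['grip_width'],o['ft_force'])
go((.457,.034,.165),0.157)
w,c=shot('wrist','w1'); s,sc=shot('scene','s1')
p=proj(c,[[.457,.034,.082]])[0];print('cap in wrist',p)
cv2.imwrite('pics/v1.png',np.hstack([cv2.resize(w,(480,300)),cv2.resize(s[120:245,240:390],(300,300*125//150))[:250] if 0 else cv2.resize(s[100:250,250:400],(300,300))]))
E
```

```text
1.1 [0.44962247 0.04502343 0.20251784] -0.00010121769874457907 [ 0.62959407  0.9269542  -0.13541459]
t 1.1 shift [-12.    5.6  37.5] turn [-0.001  0.001 -0.002]
cap in wrist [328.24794791 241.75623791]
```

View pics/v1.png

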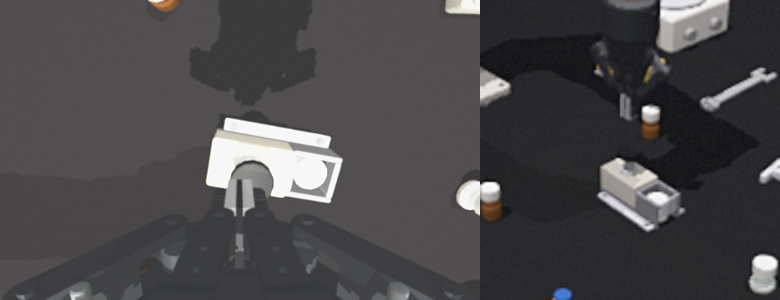

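```bash
python3 - <<'E'
from h import *
w,c=load('w1'); print(proj(c,[[.518,.0326,.03]]).round(1))
cv2.imwrite('pics/v2.png',cv2.resize(w[140:290,260:470],None,fx=3.5,fy=3.5,interpolation=cv2.INTER_CUBIC))
E
```

```text
[[409.5 228. ]]
```

View pics/v2.png

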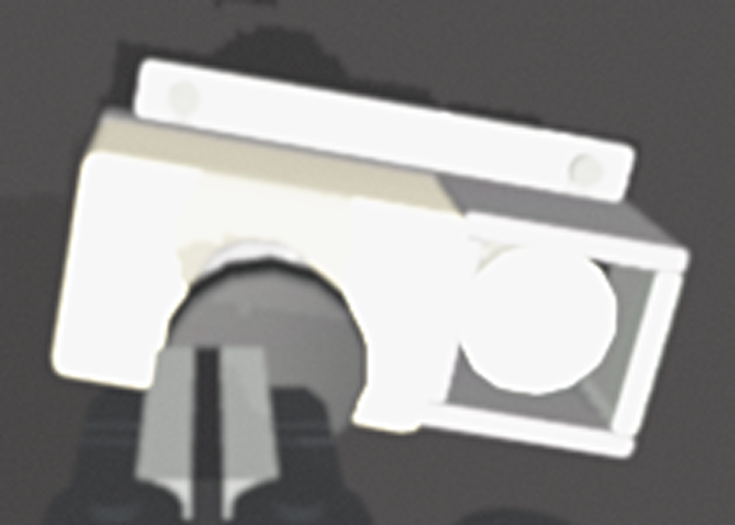

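```bash
python3 - <<'E'
from h import *
w,c=load('w1')
f=lambda p:(np.array(p)/3.5+[260-.36,140-.36])
for n,p,z in [('cap',(267,361),.082),('puck',(537,318),.03),('rearL',(90,152),.046),('rearR',(55,375),.046),('frontL',(688,250),.04),('frontR',(633,455),.04)]: print(n,onz(c,f(p),z).round(4))
go((.4605,.034,.165),0.157)
go((.4605,.034,.152),0.157)
E
```

```text
cap [[0.4614 0.034  0.082 ]]
puck [[0.521  0.0311 0.03  ]]
rearL [[0.4261 0.0557 0.046 ]]
rearR [[0.4251 0.0104 0.046 ]]
frontL [[0.544  0.0527 0.04  ]]
frontR [[0.5441 0.0081 0.04  ]]
t 1.2 shift [-9.6  8.3 36.5] turn [-0.002  0.003 -0.01 ]
t 1.2 shift [-9.6  8.4 49.5] turn [-0.002  0.003 -0.01 ]
```

Emit:
send_rows --moves '[[[-6, 5, 15], [0, 0, 0], 0], [[-10, 8.5, 30], [0, 0, -0.01], 0], [[-10, 8.5, 36], [0, 0, -0.01], 0], [[-10, 8.5, 36], [0, 0, -0.01], 0], [[-10, 8.5, 36], [0, 0, -0.01], 0]]'

```text
clock: 1.62
eef_pos: [0.4599, 0.0343, 0.1654]
tool_rot: [0.649, 0.76, -0.002, -0.0]
ft_force: [-0.4, 0.5, 0.2]
grip_width: -0.0002
```

```bash
python3 - <<'E'
from h import *
go((.461,.0335,.1340),0.157); o=readout.get_obs(); print(o['eef_pos'],o['ft_force'])
E
```

```text
t 1.6167 shift [-0.9  1.1 31.4] turn [-0.004  0.003  0.   ]
[0.45992383 0.0343455  0.16539417] [-0.3862052   0.47906604  0.18627558]
```

Emit:
send_rows --moves '[[[-1, 1, 6], [0, 0, 0], 0], [[-1, 1, 9.5], [0, 0, 0], 0], [[-1, 1, 12], [0, 0, 0], 0], [[-1, 1, 14], [0, 0, 0], 0], [[-1, 1, 16], [0, 0, 0], 0], [[-1, 1, 18], [0, 0, 0], 0], [[-1, 1, 20], [0, 0, 0], 0], [[-1, 1, 22], [0, 0, 0], 0], [[-1, 1, 24], [0, 0, 0], 0], [[-1, 1, 26], [0, 0, 0], 0], [[-1, 1, 28], [0, 0, 0], 0], [[-1, 1, 29.5], [0, 0, 0], 0]]'

```text
clock: 2.62
eef_pos: [0.4612, 0.0337, 0.1358]
tool_rot: [0.649, 0.761, -0.002, -0.0]
ft_force: [-1.2, 4.2, 5.2]
grip_width: -0.0001
```

Emit:
send_rows --moves '[[[0, 0, 2], [0, 0, 0], 0], [[0, 0, 3], [0, 0, 0], 0], [[0, 0, 3], [0, 0, 0], 0]]'

```text
clock: 2.87
eef_pos: [0.4613, 0.0337, 0.1345]
tool_rot: [0.649, 0.761, -0.002, 0.0]
ft_force: [-5.9, 2.6, 18.5]
grip_width: -0.0001
```

Bottomed out (18.5 N, tips at 61.9 mm). Releasing and rising.

Emit:
send_rows --moves '[[[0, 0, -5], [0, 0, 0], 0], [[0, 0, -12], [0, 0, 0], 0], [[0, 0, -20], [0, 0, 0], 0], [[0, 0, -32], [0, 0, 0], 0], [[0, 0, -50], [0, 0, 0], 14], [[0, 0, -70], [0, 0, 0], 14], [[0, 0, -85], [0, 0, 0], 14], [[0, 0, -85], [0, 0, 0], 14], [[0, 0, -85], [0, 0, 0], 14]]'

```text
clock: 3.62
eef_pos: [0.4618, 0.0336, 0.2198]
tool_rot: [0.649, 0.76, -0.001, 0.001]
ft_force: [0.6, -0.3, -0.7]
grip_width: 0.014
```

```bash
python3 - <<'E'
from h import *
w,c=shot('wrist','w2'); t,tc=shot('top','t2')
pr=proj(tc,[[.586,.03,.01]])[0]; pw=proj(c,[[.586,.03,.01]])[0]; print(pr,pw,readout.get_obs()['eef_pos'])
cv2.imwrite('pics/v3.png',np.hstack([cv2.resize(w,(480,300)),cv2.resize(t[150:250,220:320],(300,300),interpolation=cv2.INTER_CUBIC)]))
E
```

```text
[310.68715467 188.13191326] [466.08321984 212.02295655] [0.46077489 0.03360655 0.21839257]
```

View pics/v3.png

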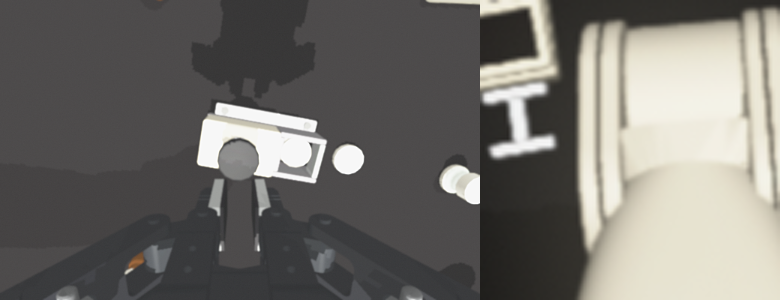

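Wrist view: the plunger is up, the magazine is still filled, and one puck is out at about (464,212) px, against a predicted (466,212). Now I measure it and plan the push.

```bash
cat >> h.py <<'E'
G=np.array([.585,.2395]); Y=.157; P=np.array([-np.sin(Y),np.cos(Y)])
def puck(w,c,guess,r=45):
    p=proj(c,[[*guess,.01]])[0].astype(int); m=np.zeros(w.shape[:2],np.uint8)
    y0,x0=max(p[1]-r,0),max(p[0]-r,0)
    m[y0:p[1]+r,x0:p[0]+r]=(w[y0:p[1]+r,x0:p[0]+r].min(2)>170)
    cs,_=cv2.findContours(m,cv2.RETR_EXTERNAL,cv2.CHAIN_APPROX_NONE)
    out=[]
    for k in cs:
        if cv2.contourArea(k)>150:
            q=onz(c,k[:,0,:],.01)[:,:2]; (cx,cy),rr=cv2.minEnclosingCircle((q*1000).astype(np.float32)); out.append((cx,cy,2*rr))
    return np.round(out,1)
E
python3 - <<'E'
from h import *
w,c=load('w2'); print(puck(w,c,(.584,.03)))
pk=np.array([.584,.03]); s=pk-.055*P
go((*s,.15),Y,.12); 
E
```

```text
[[584.4  29.8  35.6]
 [547.1  22.4  52.2]]
t 3.7167 shift [-77.7 121.4  68.1] turn [-0.004  0.122 -0.   ]
```

Emit:
send_rows --moves '[[[-22, 35, 0], [0, 0.03, 0], 18], [[-45, 70, 0], [0, 0.06, 0], 18], [[-66, 104, 0], [0, 0.1, 0], 18], [[-78, 121, 0], [0, 0.122, 0], 18], [[-78, 121, 20], [0, 0.122, 0], 18], [[-78, 121, 45], [0, 0.122, 0], 18], [[-78, 121, 68], [0, 0.122, 0], 18], [[-78, 121, 68], [0, 0.122, 0], 18], [[-78, 121, 68], [0, 0.122, 0], 18]]'

```text
clock: 4.47
eef_pos: [0.5903, -0.0247, 0.1474]
tool_rot: [0.648, 0.759, 0.035, -0.049]
ft_force: [-0.6, 0.4, 0.1]
grip_width: 0.018
```

```bash
python3 - <<'E'
from h import *
w,c=shot('wrist','w3'); print(readout.get_obs()['eef_pos'])
print(puck(w,c,(.584,.03)))
pk=np.array([.5844,.0298]); go((*(pk-.055*P),.0765),Y,.12)
q=proj(c,[[*(G+P*y+np.array([P[1],-P[0]])*x),.012] for x,y in [(-30,-28),(30,-28),(-20,-28),(20,-28),(0,-6)] for x,y in [(x/1e3,y/1e3)]]); print(q.round(0).tolist())
for u in q.astype(int): cv2.circle(w,tuple(map(int,u)),3,(0,0,255),1)
cv2.imwrite('pics/v4.png',w)
E
```

```text
[ 0.5916474  -0.02464071  0.14930798]
[[585.9  29.   30.7]]
t 4.5167 shift [-8.8  1.8 72.3] turn [-0.007 -0.    -0.001]
[[331.0, -175.0], [440.0, -173.0], [350.0, -175.0], [422.0, -174.0], [386.0, -214.0]]
```

View pics/v4.png

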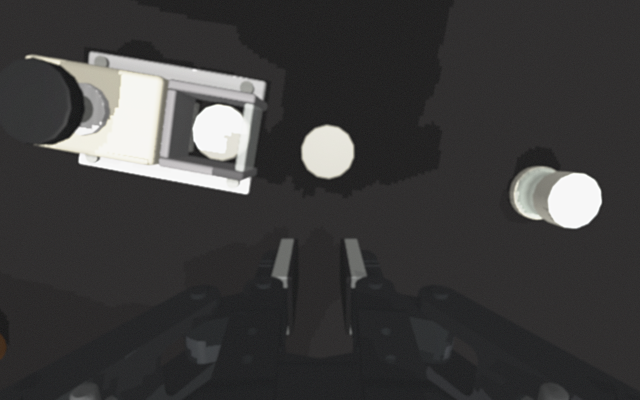

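Wrist view: puck at (328,152), jaws centred near 318, jar at (570,200) well clear. Descending behind the puck.

Emit:
send_rows --moves '[[[-3, 1.5, 25], [0, 0, 0], 18], [[-6, 2, 50], [0, 0, 0], 18], [[-8, 2, 65], [-0.007, 0, 0], 18], [[-9, 2, 72], [-0.007, 0, 0], 18], [[-9, 2, 72], [-0.007, 0, 0], 18], [[-9, 2, 72], [-0.007, 0, 0], 18]]'

```text
clock: 5.02
eef_pos: [0.5941, -0.0247, 0.0781]
tool_rot: [0.648, 0.759, 0.04, -0.045]
ft_force: [-0.6, 0.1, 0.6]
grip_width: 0.0181
```

```bash
python3 - <<'E'
from h import *
o=readout.get_obs(); print(o['eef_pos'],o['ft_force'])
w,c=shot('wrist','w4'); print(puck(w,c,(.5855,.029)))
z=.0765
pk=np.array([.5855,.029]);E=G-.075*P
for a in (pk-.038*P,pk-.030*P,E-.033*P): print(a); go((*a,z),Y,.12)
E
```

```text
[ 0.59406031 -0.02467487  0.07813925] [-0.57618965  0.06910128  0.60508303]
[[585.9  29.1  30.2]]
[ 0.59144152 -0.00853263]
t 5.0667 shift [16.1 -0.5  4.1] turn [ 0.003  0.001 -0.   ]
[ 0.59019067 -0.00063102]
t 5.0667 shift [24.  -0.5  5. ] turn [ 0.003  0.001 -0.   ]
[0.60188643 0.13282831]
t 5.0667 shift [153.1  31.9  20.6] turn [ 0.003  0.001 -0.   ]
```

Emit:
send_rows --moves '[[[10, -0.5, 3], [0, 0, 0], 18], [[18, -0.5, 4.5], [0, 0, 0], 18], [[24, -0.5, 5], [0, 0, 0], 18], [[30, 1, 5.7], [0, 0, 0], 18], [[37, 2.8, 6.6], [0, 0, 0], 18], [[45, 4.8, 7.5], [0, 0, 0], 18], [[53, 6.8, 8.5], [0, 0, 0], 18], [[61, 8.8, 9.5], [0, 0, 0], 18], [[69, 10.8, 10.4], [0, 0, 0], 18], [[76, 12.6, 11.3], [0, 0, 0], 18], [[81, 13.8, 11.9], [0, 0, 0], 18], [[83, 14.3, 12.1], [0, 0, 0], 18]]'

```text
clock: 6.07
eef_pos: [0.5956, 0.0614, 0.0765]
tool_rot: [0.648, 0.759, 0.04, -0.044]
ft_force: [-0.2, -0.4, 0.1]
grip_width: 0.018
```

```bash
python3 - <<'E'
from h import *
o=readout.get_obs(); print(o['eef_pos'],o['ft_force'])
w,c=shot('wrist','w5'); t=np.array(o['eef_pos'][:2])+.033*P; print('exp',t,puck(w,c,t,60))
E=G-.075*P
go((*(E-.033*P),.0765),Y,.12)
q=proj(c,[[*(G+P*y+np.array([P[1],-P[0]])*x),.012] for x,y in np.array([(-30,-28),(30,-28),(-20,-28),(20,-28),(0,-6)])/1e3]); print(q.round(0).tolist())
for u in q.astype(int): cv2.circle(w,tuple(map(int,u)),3,(0,0,255),1)
cv2.imwrite('pics/v5.png',w)
E
```

```text
[0.59556607 0.06137925 0.07646142] [-0.24370497 -0.4235675   0.09095899]
exp [0.59040633 0.09397338] [[591.1  93.2  31.4]]
t 6.1167 shift [69.1 17.5  8.3] turn [0.003 0.    0.001]
[[283.0, -106.0], [445.0, -104.0], [310.0, -106.0], [418.0, -105.0], [364.0, -167.0]]
```

View pics/v5.png

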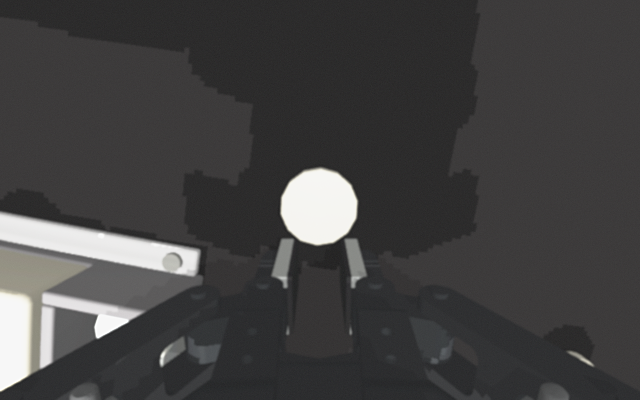

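The puck (319,206) sits nested between the two fingertips, as intended. Continuing to the pre-entry point.

Emit:
send_rows --moves '[[[4, 1, 0.5], [0, 0, 0], 18], [[11, 2.8, 1.3], [0, 0, 0], 18], [[18, 4.6, 2.2], [0, 0, 0], 18], [[26, 6.6, 3.1], [0, 0, 0], 18], [[34, 8.6, 4.1], [0, 0, 0], 18], [[42, 10.6, 5], [0, 0, 0], 18], [[50, 12.7, 6], [0, 0, 0], 18], [[57, 14.5, 6.9], [0, 0, 0], 18], [[63, 16, 7.6], [0, 0, 0], 18], [[67, 17, 8.1], [0, 0, 0], 18], [[69, 17.5, 8.3], [0, 0, 0], 18]]'

```text
clock: 7.03
eef_pos: [0.602, 0.1335, 0.0765]
tool_rot: [0.648, 0.76, 0.04, -0.044]
ft_force: [0.5, -0.6, -0.0]
grip_width: 0.0178
```

```bash
python3 - <<'E'
from h import *
o=readout.get_obs(); print(o['eef_pos'],o['ft_force'])
w,c=shot('wrist','w6'); t=np.array(o['eef_pos'][:2])+.033*P; print('exp',t,puck(w,c,t,60))
q=proj(c,[[*(G+P*y+np.array([P[1],-P[0]])*x),.012] for x,y in np.array([(-30,-28),(30,-28),(-20,-28),(20,-28),(-20,-6),(20,-6)])/1e3]); print(q.round(0).tolist())
w=w.copy()
for u in q.astype(int): cv2.circle(w,tuple(map(int,u)),3,(0,0,255),1)
cv2.imwrite('pics/v6.png',w)
E
```

```text
[0.60196778 0.13349122 0.07651359] [ 0.53411068 -0.56361813 -0.04507508]
exp [0.59680804 0.16608534] [[597.4 165.4  31.1]]
[[239.0, 87.0], [395.0, 87.0], [265.0, 87.0], [369.0, 87.0], [264.0, 28.0], [370.0, 28.0]]
```

View pics/v6.png

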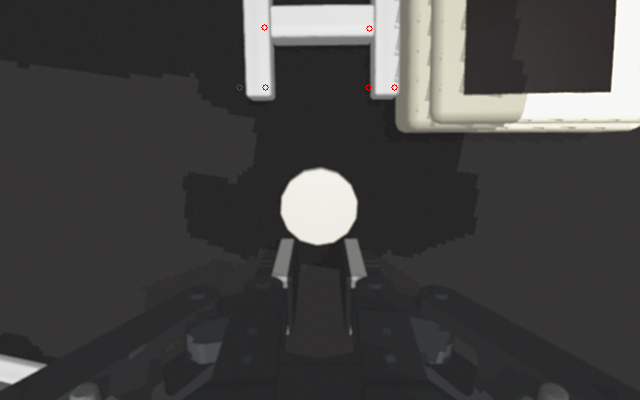

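The puck is at (319,206) and the pocket mouth opens ahead, with rail inner faces near u=271 and 371 and the stop wall edge near v=37. The guide is about 3 mm nearer than first estimated. I'm recomputing the final stroke from this close view.

```bash
python3 - <<'E'
from h import *
w,c=load('w6'); X=np.array([P[1],-P[0]])
q=onz(c,[(271.5,93),(371,93),(271,60),(371,60),(321,37)],.012)[:,:2]; print(q.round(4)); print('width',np.linalg.norm(q[0]-q[1]), 'depth',(q[4]-q[:2].mean(0))@P)
pk=np.array([.5974,.1654]); mid=q[:4].mean(0)
print('lateral needed',(mid-pk)@X,'travel to home',(q[4]-pk)@P-.016)
v=(q[1]-q[0]);print('yaw',np.arctan2(v[1],v[0]))
o=readout.get_obs()['eef_pos']
for L in (.025,.045,.052):
    go((*(o[:2]+P*L+X*((mid-pk)@X)),.0765),Y,.12)
E
```

```text
[[0.5724 0.2069]
 [0.6104 0.213 ]
 [0.5704 0.2191]
 [0.6082 0.2252]
 [0.588  0.2305]]
width 0.03846680253874172 depth 0.020801867428966888
lateral needed 0.0009502788870067691 travel to home 0.0497629518143748
yaw 0.158126746997047
t 7.0833 shift [24.8  1.   3. ] turn [0.003 0.    0.002]
t 7.0833 shift [44.7  1.   5.4] turn [0.003 0.    0.002]
t 7.0833 shift [51.6  1.   6.3] turn [0.003 0.    0.002]
```

Emit:
send_rows --moves '[[[4, 1, 0.5], [0, 0, 0], 18], [[9, 1, 1.1], [0, 0, 0], 18], [[14, 1, 1.7], [0, 0, 0], 18], [[19, 1, 2.3], [0, 0, 0], 18], [[24, 1, 2.9], [0, 0, 0], 16], [[29, 1, 3.5], [0, 0, 0], 14], [[33, 1, 4], [0, 0, 0], 12], [[36, 1, 4.4], [0, 0, 0], 12], [[39, 1, 4.7], [0, 0, 0], 12], [[42, 1, 5.1], [0, 0, 0], 12], [[43, 1, 5.2], [0, 0, 0], 12]]'

```text
clock: 8.0
eef_pos: [0.596, 0.1769, 0.0765]
tool_rot: [0.648, 0.76, 0.04, -0.044]
ft_force: [-0.3, -0.1, 0.2]
grip_width: 0.012
```

```bash
python3 - <<'E'
from h import *
w,c=shot('wrist','w7'); o=readout.get_obs();print(o['eef_pos'],o['ft_force']); cv2.imwrite('pics/v7.png',w)
t=np.array(o['eef_pos'][:2])+.034*P; print('exp',t,puck(w,c,t,60))
E
```

```text
[0.59605449 0.17686811 0.07651998] [-0.64964455 -0.13384232 -0.02908758]
exp [0.59073839 0.21044993] [[591.2 210.3  30.4]
 [611.6 226.1  24.7]
 [587.8 233.8  38.8]
 [566.8 218.6  25.6]]
```

View pics/v7.png

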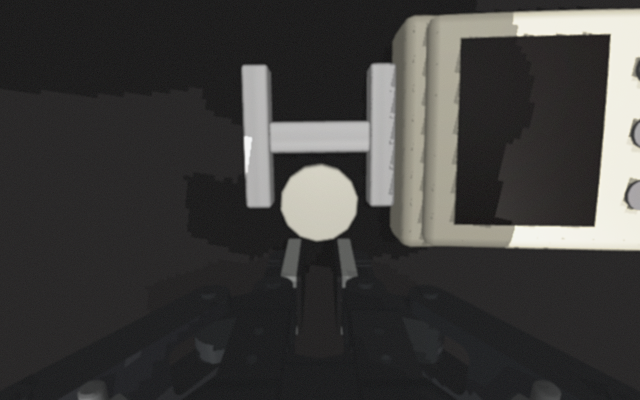

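The puck (319,203) is in the pocket with about 5 mm left to the wall (v≈151 against the puck's edge at 164), and the fingers clear the case. Creeping to contact.

Emit:
send_rows --moves '[[[1.5, 0, 0.2], [0, 0, 0], 12], [[3, 0, 0.4], [0, 0, 0], 12], [[4, 0, 0.5], [0, 0, 0], 12], [[5, 0, 0.6], [0, 0, 0], 12], [[5.5, 0, 0.7], [0, 0, 0], 12]]'

```text
clock: 8.47
eef_pos: [0.5952, 0.1822, 0.0765]
tool_rot: [0.648, 0.76, 0.04, -0.044]
ft_force: [0.6, -1.4, 0.3]
grip_width: 0.0119
```

Emit:
send_rows --moves '[[[0.5, 0, 0.1], [0, 0, 0], 12], [[1, 0, 0.1], [0, 0, 0], 12], [[1, 0, 0.1], [0, 0, 0], 12]]'

```text
clock: 8.72
eef_pos: [0.5952, 0.1826, 0.0765]
tool_rot: [0.648, 0.76, 0.04, -0.044]
ft_force: [0.5, -2.7, 0.9]
grip_width: 0.0122
```

Emit:
send_rows --moves '[[[1, 0, 0.1], [0, 0, 0], 12], [[1.5, 0, 0.1], [0, 0, 0], 12], [[1.5, 0, 0.1], [0, 0, 0], 12]]'

```text
clock: 8.97
eef_pos: [0.5951, 0.1832, 0.0765]
tool_rot: [0.648, 0.759, 0.039, -0.043]
ft_force: [0.5, -6.5, 0.5]
grip_width: 0.0121
```

```bash
python3 - <<'E'
from h import *
w,c=shot('wrist','w8'); o=readout.get_obs();print(o['eef_pos'],o['ft_force']); cv2.imwrite('pics/v8.png',cv2.resize(w[100:300,200:440],None,fx=3,fy=3,interpolation=cv2.INTER_CUBIC))
E
```

```text
[0.59506755 0.18315535 0.07650084] [ 1.63035989 -4.91736413  0.70264566]
```

View pics/v8.png

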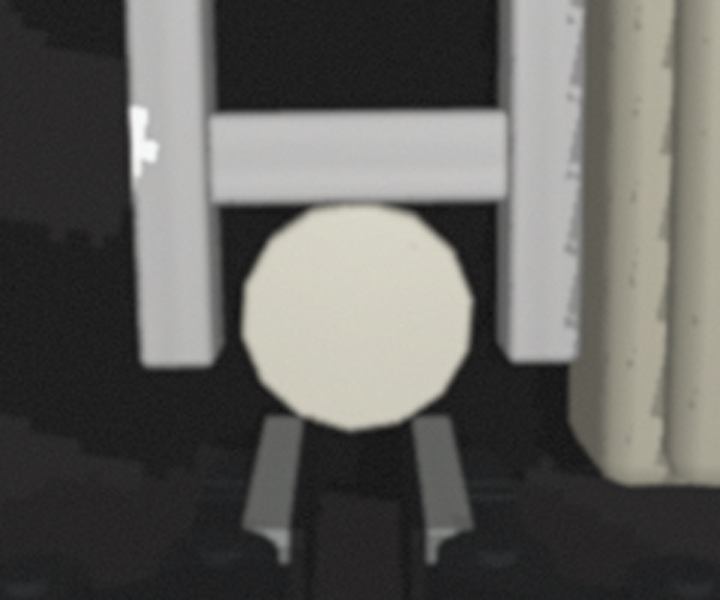

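The puck touches the stop wall and is central between the rails; about 5 N of push meets a firm stop. Backing straight off, then up.

Emit:
send_rows --moves '[[[-3, 0, -0.4], [0, 0, 0], 12], [[-10, 0, -1.2], [0, 0, 0], 12], [[-22, 0, -2.7], [0, 0, 0], 12], [[-34, 0, -8], [0, 0, 0], 12], [[-40, 0, -30], [0, 0, 0], 12], [[-50, 0, -60], [0, 0, 0], 12], [[-60, 0, -90], [0, 0, 0], 12], [[-65, 0, -110], [0, 0, 0], 12], [[-65, 0, -110], [0, 0, 0], 12], [[-65, 0, -110], [0, 0, 0], 12]]'

```text
clock: 9.85
eef_pos: [0.608, 0.1054, 0.1803]
tool_rot: [0.649, 0.759, 0.041, -0.042]
ft_force: [-0.6, 0.6, 0.1]
grip_width: 0.0118
```

```bash
python3 - <<'E'
from h import *
w,c=shot('wrist','w9'); s,sc=shot('scene','s9'); o=readout.get_obs();print(o['clock'],o['eef_pos'],o['ft_force'])
cv2.imwrite('pics/v9.png',np.vstack([w[:200,150:550].repeat(2,0).repeat(2,1)[:,:800],s[100:300,150:550]][:1]) if 0 else np.hstack([w[:,190:590],s[:,180:580]]))
E
```

```text
9.95 [0.60626442 0.10617765 0.17746906] [-0.09578525  0.27417927 -0.64805454]
```

View pics/v9.png

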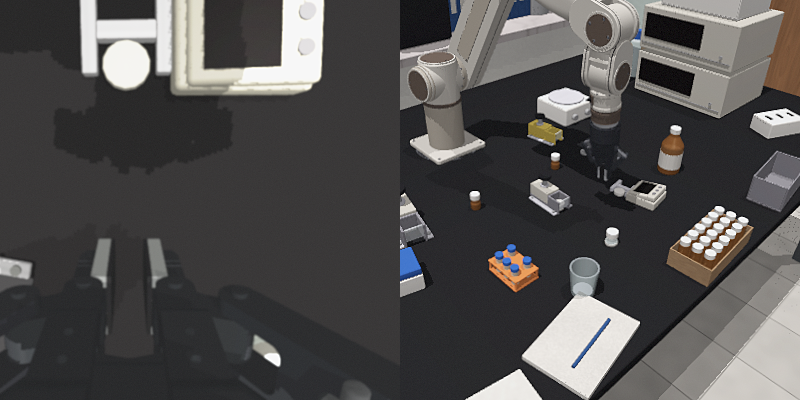

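The puck stays against the stop at (126,63) in the left half of the picture. In the scene view the plunger is up, the other objects are where they were, and the gripper is clear. Handing in.

```bash
python3 -c "
from h import *
print(order.job_done())"
```

```text
the job is handed in; nothing more can be done
None
```

The job is done and handed in at about 10 s of the 59 s allowed; no verdict was reported.

- **Press:** I pressed the small grey/beige dispenser's plunger once. It bottomed out with the fingertips at 61.9 mm and 18.5 N, then sprang back up. One puck came out within about 2 mm of the predicted outfeed point, and the magazine still held pucks.
- **Push:** I pushed the puck flat along the bench, nested between two slightly open fingertips. It went into the reader's right pocket (the one opening to its -y) until about 5–6 N of push met a firm stop.
- **Last checks:** The close picture shows the puck touching the stop wall, central between the rails. After the arm backed off, the puck had not moved, and nothing else in the last scene picture looked disturbed.
- **Disagreements:** The close wrist views put the guide about 3 mm nearer than the first top view did, and the plunger cap about 4 mm farther in x. I used the close views both times.

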